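# Clamp a bridge blank in the cam fixture

### The job

Lay the rosewood bridge blank in the nest of the cam fixture, flat on the lands between jaw and fence and butted up against the brass end stop. Then turn the crank clockwise (seen from above) over the hump of the cam until the follower's roller rests in the flat dwell just beyond it, so that the blank stays clamped by itself when you let go. Feel for the dwell and stop there: do not force the cam against its small stop pin, and leave the other things on the bench alone.

Things in the scene. Friction and masses are not known exactly. Their poses are not given: they have to be found in the camera images.
- bridge_blank: rosewood guitar bridge blank, a dark flat bar 28 mm wide, 190 mm long, 10 mm thick (12 mm at the ridge), lying loose on the bench left of the fixture, 50 to 100 g. Origin: centre of its underside. Its own axes lie 6 degrees askew of the bar: use the point blank for its direction
- blank (a point): the same centre of the blank's underside, with y along the bar's length (190 mm), x across its width (28 mm), z up. Either way round will do
- fixture: cam fixture fixed to the bench: plywood base 230 x 253 mm, 18 mm thick. Origin: on the bench under it; y runs from the camshaft (y -90 mm) past carriage and jaw to nest and fence, x along the nest to the end stop; turned up to 0.25 rad from the world axes. Nothing on it is over 48 mm high except shaft and crank (arm 46 to 58, shaft end 71, handle 58 to 112 mm above the bench)
- nest (a point): where the centre of the blank's underside belongs when clamped: on the lands, 26 mm above the bench; axes as the fixture's, the blank's length along x. The fence's face is at y +14 mm (two blocks, 16 mm above the lands), the open jaw's at y -22 mm (pads 17 mm above the lands): 8 mm play. Fence, jaw and lands are open from x -37 to +37 mm for the fingers; there the floor is 8 mm below the lands
- end_stop (a point): middle of the face of the brass end stop, 14 mm high above the lands, at the +x end of the nest (nest x +95 mm). The blank's end is slid against it along the nest's +x
- cam_axis (a point): on the vertical axis of the camshaft, at the height of the handle's grip point; the handle goes round it on a circle of 65 mm radius, clockwise seen from above (angle falling) to clamp
- handle_grip (a point): on the axis of the crank's upright black handle, 90 mm above the bench: a free-spinning sleeve 20 mm across, 54 mm tall (top 22 mm above this point); can be held without turning the wrist, or pushed. The crank is clamped on the camshaft at an angle that differs by up to 0.5 rad either way, and the cam starts anywhere on its base circle, so its bearing does not tell where the dwell is
- follower (a joint): travel of the roller carriage towards the nest, m: about 0 with the roller on the cam's base circle (jaw open), 0.008 as the jaw meets the blank, 0.0120 on the hump, 0.0109 in the flat dwell just past it. The crank turns about 1.8 to 3.0 rad from its start to where the dwell begins; the dwell is free for about 0.2 rad, then the stop blocks
- jaw: sprung jaw bar, 164 mm long, two cork-faced pads; origin below the middle of its face, at bench height; axes as the fixture's. Past contact with the blank its springs resist: rising to 6 to 8 N at the handle, falling to nothing and then drawing the handle on as the hump is passed; in the dwell it turns freely. Let go before the hump, the crank springs back. About 25 N on the blank in the dwell
- stop_pin: small steel pin 6 mm across, 11 mm tall, on the plywood 36 mm from the cam's axis; the camshaft's lug meets it at the far end of the dwell. Origin: centre of its foot. It may be touched but must not bear over 35 N (about 19 N at the handle)
- glue_bottle: white glue bottle, 45 x 130 mm, loose bystander, on the bench behind the work; leave it alone. Origin: centre of its underside
- wax_tin: round tin of wax, 77 mm across, 32 mm high, loose bystander, on the bench behind the work; leave it alone. Origin: centre of its underside
- shellac_bottle: amber bottle, 46 x 106 mm, loose bystander, on the bench behind the work; leave it alone. Origin: centre of its underside
- radius_block: maple radius sanding block, 121 x 86 x 24 mm, loose bystander, lies on the bench right of the fixture; leave it alone. Origin: centre of its underside

How it is judged (in metres and radians):
On the way:
1. the blank lies flat in the nest, between jaw and fence, butted against the end stop, while the jaw is still open (x of blank in the frame of nest between -0.003 and 0.003 m and y of blank in the frame of nest between -0.01 and 0.003 m and z of blank in the frame of nest between -0.003 and 0.003 m and angle between the y axis of blank and the x axis of nest, either way round below 0.08 rad and contact force between the fingers and bridge_blank below 0.1 N and value of joint follower below 0.004 m), for 0.2 s.
At the end, for the whole second after the job is handed in: The blank lies flat in the nest, against the fence within 3 mm and within 3.5 mm of the end stop, in line within 0.04 rad, pressed by the jaw with over 20 N; the follower rests in the dwell (travel 10.3 to 11.5 mm), at rest with nothing holding the crank (x of blank in the frame of nest between -0.0035 and 0.0035 m and y of blank in the frame of nest between -0.003 and 0.003 m and z of blank in the frame of nest between -0.003 and 0.003 m and angle between the y axis of blank and the x axis of nest, either way round below 0.04 rad and contact force between jaw and bridge_blank above 20 N and value of joint follower between 0.0103 and 0.0115 m and velocity of joint follower between -0.005 and 0.005 m/s); the robot touches nothing.
It fails at once if the stop pin is loaded with more than 35 N (contact force between anything else and stop_pin above 35 N).
It fails at once if one of the other loose things is moved by more than 20 mm (distance of any of glue_bottle, wax_tin, shellac_bottle, radius_block from where it was at the start of the episode above 0.02 m).
It also fails if it takes over 72 s, if anything falls off the work surface, if the arm or the gripper's body presses on something with over 40 N, if the wrist force passes 120 N, or if a joint passes its speed limit or range.

### The arm

A 7-joint arm with a two-finger parallel gripper is mounted at the origin on a cart in front of the work surface, level with it; the furniture and walls round the work are solid. World frame = base frame: x ahead of the robot, y to its left, z up, the work surface at z = 0. Lengths are in mm, angles in rad, forces in N, time in s.
With the tool pointing down it reaches from about 350 to 900 mm from the base axis. Payload 8.1 kg.
Tool frame: the origin (TCP) lies midway between the tips of the shut fingers; the grasp point (between the pads) lies manip.tcp_to_grasp behind it (manip.tcp_to_grasp is the distance from the TCP to the grasp point, in mm); z points along the fingers, y is the line along which they close (so a half turn about z gives the same grasp; the last joint's range is limited). The gripper opens to 92 mm and grips with 3 to 60 N. Pads are 19 mm wide; open, the fingers measure 130 mm over their backs; the gripper's body (75 mm by 190 mm) begins 47 mm behind the grasp point.
Start: joints at [1.166, 0.434, 0.025, 1.573, -0.012, 1.134, -0.075], TCP at [185.751, -596.773, 226.742] pointing down, gripper open.
Joint ranges: [-2.62, 2.62], [-0.44, 2.09], [-1.27, 1.32], [0.08, 2.57], [-1.32, 4.46], [0.12, 2], [-2.74, 2.74]. Speed limits (rad/s): [2.22, 2.22, 3.01, 3.01, 3.14, 3.14, 3.14].

### API

Orientations are given as a unit quaternion [w, x, y, z].
In Python, from station import sensors, cams, ticket, manip gives the robot as it stands.
- The arm moves only by the tool arm_command, never from a script. Its arguments are lists of equal length, an entry for each row: "gripper": the finger opening in mm, from 0 to 91.8; "offset": the shift along the world's x, y, z in units of 25 mm (1.0 is 25 mm), a list of three; "rot": the turn, a rotation vector about the world's x, y, z in rad, a list of three. In form: {"gripper": [gripper, ...], "offset": [[dx, dy, dz], ...], "rot": [[wx, wy, wz], ...]}. A call has 1 to 10 rows; each row shifts and turns the commanded pose from where the row before left it; what a row does not reach is not made up. A row lasts 1/12 s, in which the tool goes at most 41.7 mm and 7.16 degrees, less where a joint would pass 70% of its speed; a pose out of reach is approached as far as the arm can. A call is refused whole if a number of a shift passes 1 or a number of a turn 0.125, either way. A call with a gripper value outside its range is refused whole. The fingers move at their own pace and stop on an object; "newtons" is the grip in N (left out, the last holds). Time passes only in rows, so rows that do not move let the fingers close. It gives the time, the measured TCP pose, the force, the opening and the grip force at its end, in the units of the state.
- sensors.read_state(): the state, without advancing time (a new reading comes with each control period).
- cams.capture(name): name is "side" or "top"; returns a dict with "pixels" (480x640x3 uint8, red, green, blue), "K" (3x3 intrinsics, pixels), "R" (3x3) and "t" (3): a world point X has camera coordinates R X + t. Camera axes: x right, y down, z forward; pixel columns grow to the right and rows downward; lengths in mm; the calibration is good to about 2 mm. A picture is of the moment at which its call begins. There is no depth.
- ticket.hand_in(): hands the job in; it is judged then, once.
The state is a dict: "clock": time; "q": joint angles; "qd": joint speeds; "joint_torque": joint torques, N m; "tool_pos": TCP position; "orientation": TCP orientation; "wrist_force": force on the tool from outside, world axes, zero at the start; "ft_torque": the same for the moment, N m; "opening": finger opening in mm; "finger_force": force on a finger pad.
Only numpy, scipy, OpenCV 4.12 (cv2) and the standard library are available. Lean on these libraries where they do the work, as an engineer would, in place of code of your own. Each camera call takes 0.05 s, during which the arm holds its last target. There are 200 camera calls.

## Working session

There is one attempt and no reset: what is moved stays moved. The work goes in short steps, Python scripts to look and compute and a tool call to move; the robot and the scene stay as the last step left them, time stands still between calls to the robot, and variables do not carry over. Pictures are saved under pics/ and viewed, at most 10 in all, crops included, and the job is handed in when it is done.

Besides the shell and the picture viewer there is one more tool, called after "Emit:" as a command line: name --argument value ..., lists and objects as JSON in quotes. arm_command: Moves the arm, as the interface text tells. Its arguments: {"type":"object","properties":{"gripper":{"type":"array","items":{"type":"number"}},"offset":{"type":"array","items":{"type":"array","items":{"type":"number"}}},"rot":{"type":"array","items":{"type":"array","items":{"type":"number"}}},"newtons":{"type":"number"}},"required":["gripper","offset","rot"]}

```bash
mkdir -p pics; ls
python3 - <<'E'
from station import sensors, cams, ticket, manip
import cv2
print(sensors.read_state(), manip.tcp_to_grasp)
for n in("top","side"):
    d=cams.capture(n); cv2.imwrite(f"pics/{n}0.png",d["pixels"][:,:,::-1]); print(n,d["K"],d["R"],d["t"])
E
```

```text
pics
{'clock': 0.0, 'q': array([ 1.16639936,  0.43524692,  0.02497455,  1.5740892 , -0.0116265 ,
        1.13401525, -0.07510564]), 'qd': array([ 9.64636932e-05, -3.54158570e-03, -1.70721542e-03,  3.57390797e-04,
        8.77352103e-04,  1.22667003e-03, -1.23948861e-03]), 'joint_torque': array([ 8.09691096e-05, -6.67850733e+01,  9.86046642e-01, -3.14458358e+01,
       -6.03293977e-02,  4.28279070e-02,  1.82366707e-04]), 'tool_pos': array([ 185.57169805, -596.27398995,  225.93317597]), 'orientation': array([-7.85989442e-04,  9.88642704e-01,  1.50282910e-01, -1.81837826e-04]), 'wrist_force': array([-0.15182497,  0.01348602, -0.33846031]), 'ft_torque': array([-0.03553666, -0.03251841,  0.06074835]), 'finger_force': 0.0, 'opening': 91.90310910652882} 18.8
top [[495.85954099   0.         309.49389578]
 [  0.         495.85954099 241.05499987]
 [  0.           0.           1.        ]] [[ 9.92708863e-02 -9.95060431e-01  1.74227916e-04]
 [-9.72668548e-01 -9.70739226e-02 -2.10932568e-01]
 [ 2.09907565e-01  2.07699970e-02 -9.77500599e-01]] [-52.58123286 623.93096263 905.45440171]
side [[576.25853049   0.         307.83538257]
 [  0.         576.25853049 239.91007224]
 [  0.           0.           1.        ]] [[ 9.99567035e-01 -2.45353313e-02  1.62406873e-02]
 [ 7.06906214e-04 -5.31778590e-01 -8.46883127e-01]
 [ 2.94150078e-02  8.46527937e-01 -5.31531005e-01]] [-609.72620559   65.87850971 1312.36962256]
```

View pics/top0.png

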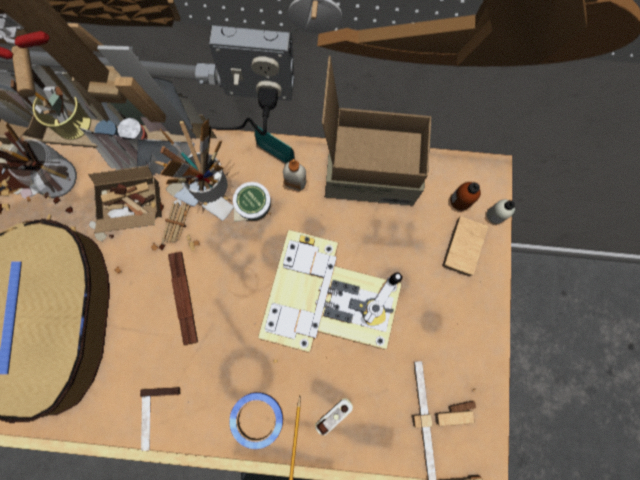

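View pics/side0.png

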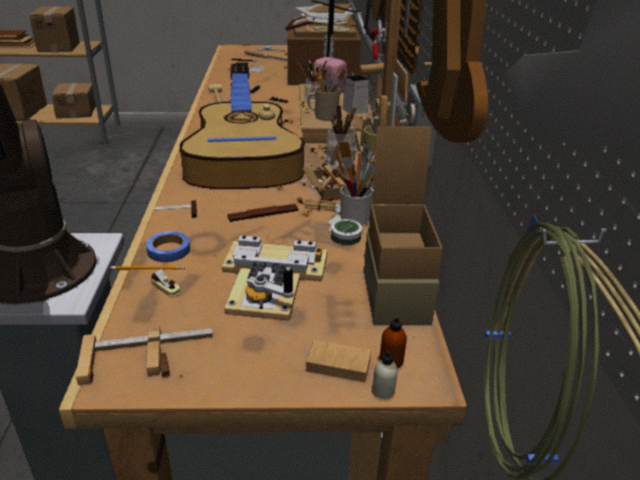

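The top view shows the blank at about (183,297), the brass end stop at (307,240), the handle's top at (396,278) and the shaft at (376,308). In the side view the fixture is at about (270,270), the blank at (263,212) and the handle at (288,278). Next I'll enlarge the fixture in both views.

```bash
cat > h.py <<'E'
import numpy as np, cv2
from station import sensors, cams, ticket, manip
def ray(d,uv):
    r=d["R"].T@np.linalg.solve(d["K"],[uv[0],uv[1],1.]); return -d["R"].T@d["t"], r/np.linalg.norm(r)
def plane(d,uv,z):
    c,r=ray(d,uv); return c+r*(z-c[2])/r[2]
def tri(d1,p1,d2,p2):
    c1,r1=ray(d1,p1); c2,r2=ray(d2,p2)
    s=np.linalg.lstsq(np.c_[r1,-r2],c2-c1,rcond=None)[0]
    a,b=c1+s[0]*r1,c2+s[1]*r2; return (a+b)/2,np.linalg.norm(a-b)
def proj(d,X):
    p=d["K"]@(d["R"]@np.asarray(X,float)+d["t"]); return p[:2]/p[2]
E
python3 - <<'E'
from h import *
t=cv2.imread("pics/top0.png"); s=cv2.imread("pics/side0.png")
cv2.imwrite("pics/c1.png",cv2.resize(t[225:355,250:410],None,fx=4.5,fy=4.5,interpolation=cv2.INTER_CUBIC))
cv2.imwrite("pics/c2.png",cv2.resize(s[225:325,215:335],None,fx=6,fy=6,interpolation=cv2.INTER_CUBIC))
# blank mask
for n,im,(x0,y0,x1,y1) in(("top",t,(160,240,205,355)),("side",s,(220,200,305,225))):
    c=im[y0:y1,x0:x1].astype(int); m=((c[:,:,2]<115)).astype(np.uint8)
    k,l,st,ce=cv2.connectedComponentsWithStats(m); i=1+st[1:,4].argmax()
    cn=cv2.findContours((l==i).astype(np.uint8),0,2)[0][0]; r=cv2.minAreaRect(cn)
    print(n,st[i],cv2.boxPoints(r)+[x0,y0],ce[i]+[x0,y0])
E
```

```text
top [   9   12   29   93 1331] [[167.134233   254.09395981]
 [181.90939903 251.48657608]
 [197.86577606 341.90603638]
 [183.0906086  344.51341248]] [182.64312547 298.35236664]
side [  7   4  72  18 592] [[226.56756449 213.40540695]
 [296.78377533 201.70270014]
 [298.24323273 210.45945549]
 [228.02702332 222.16216278]] [261.92567568 212.17567568]
```

View pics/c1.png

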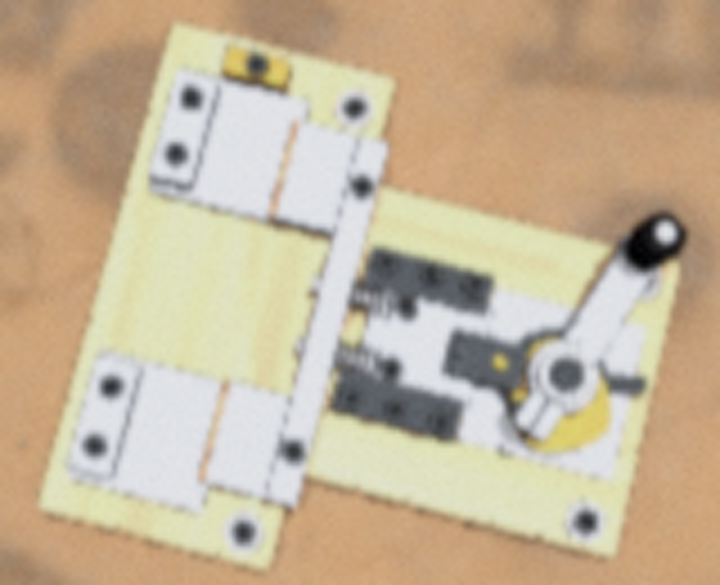

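View pics/c2.png

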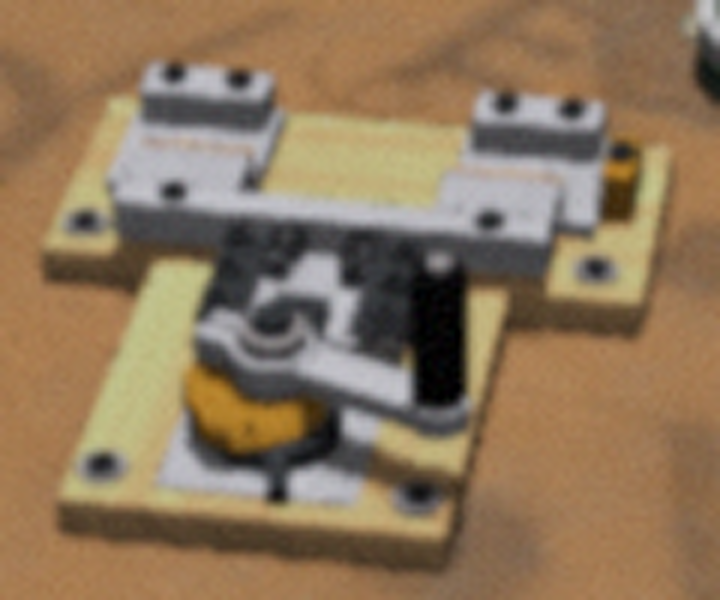

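The crops show the fixture clearly. The screws, brass stop, shaft top and handle top are visible in both views, so I'll triangulate those pairs.

```bash
cat >> h.py <<'E'
C1=lambda p:(np.array(p)+.5)/4.5-.5+[250,225]
C2=lambda p:(np.array(p)+.5)/6-.5+[215,225]
E
python3 - <<'E'
from h import *
T=cams.capture("top");S=cams.capture("side")
P=dict(fA=((192,97),(572,107)),fB=((176,153),(506,103)),fC=((111,386),(240,78)),fD=((94,445),(175,72)),
b1=((355,107),(595,268)),b2=((243,532),(84,221)),b3=((586,522),(100,464)),stop=((257,65),(621,150)),
j1=((362,185),(489,218)),j2=((292,450),(174,190)),shaft=((568,375),(272,315)),handle=((664,234),(440,260)))
for k,(a,b) in P.items():
    X,e=tri(T,C1(a),S,C2(b)); print(k,X.round(1),round(e,1))
print("cam",(-T["R"].T@T["t"]).round())
for nm,pts,z in(("fenceface",[(216,85),(194,190),(139,365),(117,478)],42),("stopface",[(225,72),(286,90)],40),
 ("jawpad edge",[(298,122),(273,218),(227,380),(205,482)],34),("base",[(175,22),(394,77),(40,513),(270,570),(617,557),(683,270)],18)):
    print(nm,[plane(T,C1(p),z).round(1)[:2] for p in pts])
for z in(5,10):
  print("blank top", [plane(T,p,z).round(1)[:2] for p in [(167.1,254.1),(181.9,251.5),(197.9,341.9),(183.1,344.5)]], plane(T,(182.64,298.35),z))
# blank ends in both views
print([ [v.round(1) if hasattr(v,'round') else v for v in tri(T,a,S,b)] for a,b in(((174.5,252.8),(297.5,206)),((190.5,343.2),(227.3,217.8)),((182.6,298.35),(261.9,212.2)))])
E
```

```text
fA [616.1  43.3  44.5] 1.8
fB [590.4  47.7  43.5] 1.7
fC [486.   64.6  44.2] 1.3
fD [460.2  69.   44.2] 1.3
b1 [623.5 -29.8  19.5] 2.5
b2 [429.8   1.6  19.2] 2.3
b3 [ 449.  -147.5   19.7] 2.3
stop [634.   16.   42.3] 1.6
j1 [583.6 -35.6  46. ] 2.4
j2 [466.1 -16.1  45.3] 2.0
shaft [ 508.  -128.8   69.2] 1.3
handle [ 565.4 -158.3  112.6] 0.7
cam [ 422.  -11. 1017.]
fenceface [array([624. ,  33.4]), array([575.8,  38.1]), array([497. ,  53.7]), array([448. ,  57.8])]
stopface [array([630.7,  30.1]), array([625.2,   2.1])]
jawpad edge [array([612.4,  -4.6]), array([568.1,   2.3]), array([494.9,  15.2]), array([450.3,  20.2])]
base [array([656.5,  56.4]), array([640.8, -46.2]), array([430.2,  91.4]), array([415.9, -11.6]), array([ 436.5, -162.1]), array([ 565.3, -183.2])]
blank top [array([582.4, 302.2]), array([590.9, 272.5]), array([411.9, 212.5]), array([403.9, 241.1])] [494.86285428 256.13401417   5.        ]
blank top [array([581.6, 300.7]), array([590. , 271.1]), array([411.9, 211.4]), array([404. , 239.9])] [494.50293106 254.81596183  10.        ]
[[array([587.6, 287.1,   6.8]), np.float64(2.5)], [array([405.9, 226.6,   4.6]), np.float64(4.1)], [array([494.1, 256.1,   5. ]), np.float64(1.6)]]
```

Checks: the measured heights (fence screws 44, base 19, shaft 69, handle 112) and the radius of 64.5 mm agree with the text. The blank's length comes out at 191 mm.

- **Blank:** centre (494,255), bearing 18.4°.
- **Fixture:** yaw −0.160 rad.
- **Nest:** about (534,31).

Now I'll move above the blank.

Emit:
arm_command --gripper '[60,60,60,60,60,60,60,60,60,60]' --offset '[[0.35,0.97,0],[0.35,0.97,0],[0.35,0.97,0],[0.35,0.97,0],[0.35,0.97,0],[0.35,0.97,0],[0.35,0.97,0],[0.35,0.97,0],[0.35,0.97,0],[0.35,0.97,0]]' --rot '[[0,0,0.019],[0,0,0],[0,0,0],[0,0,0],[0,0,0],[0,0,0],[0,0,0],[0,0,0],[0,0,0],[0,0,0]]' --newtons 20

```text
clock: 1.03
tool_pos: [273.4, -353.0, 226.7]
orientation: [0.0, 0.987, 0.16, -0.0]
wrist_force: [1.2, -0.5, 0.5]
opening: 59.9
finger_force: 0.0
```

Emit:
arm_command --gripper '[60,60,60,60,60,60,60,60,60,60]' --offset '[[0.35,0.97,0],[0.35,0.97,0],[0.35,0.97,0],[0.35,0.97,0],[0.35,0.97,0],[0.35,0.97,0],[0.35,0.97,0],[0.35,0.97,0],[0.35,0.97,0],[0.35,0.97,0]]' --rot '[[0,0,0],[0,0,0],[0,0,0],[0,0,0],[0,0,0],[0,0,0],[0,0,0],[0,0,0],[0,0,0],[0,0,0]]'

```text
clock: 1.87
tool_pos: [360.9, -110.6, 226.8]
orientation: [0.0, 0.987, 0.16, 0.0]
wrist_force: [0.3, -0.5, -0.7]
opening: 60.0
finger_force: 0.0
```

Emit:
arm_command --gripper '[60,60,60,60,60,60,60,60,60,60]' --offset '[[0.35,0.97,0],[0.35,0.97,0],[0.35,0.97,0],[0.35,0.97,0],[0.35,0.97,0],[0.35,0.97,0],[0.35,0.97,0],[0.35,0.97,0],[0.35,0.97,0],[0.35,0.97,0]]' --rot '[[0,0,0],[0,0,0],[0,0,0],[0,0,0],[0,0,0],[0,0,0],[0,0,0],[0,0,0],[0,0,0],[0,0,0]]'

```text
clock: 2.7
tool_pos: [448.5, 131.8, 226.7]
orientation: [0.0, 0.987, 0.16, -0.0]
wrist_force: [0.1, -0.1, 0.3]
opening: 60.2
finger_force: 0.0
```

Emit:
arm_command --gripper '[60,60,60,60,60,60,60]' --offset '[[0.35,0.97,0],[0.35,0.97,0],[0.35,0.97,0],[0.35,0.97,0],[0.35,0.97,0],[0,0,0],[0,0,0]]' --rot '[[0,0,0],[0,0,0],[0,0,0],[0,0,0],[0,0,0],[0,0,0],[0,0,0]]'

```text
clock: 3.28
tool_pos: [491.7, 253.2, 226.3]
orientation: [-0.0, 0.987, 0.161, -0.0]
wrist_force: [0.9, -0.1, -0.0]
opening: 60.0
finger_force: 0.0
```

Emit:
arm_command --gripper '[60,60,60,60,60,60,60,60,60,60]' --offset '[[0.1,0.07,-1],[0,0,-1],[0,0,-1],[0,0,-1],[0,0,-1],[0,0,-1],[0,0,-1],[0,0,-1],[0,0,-0.5],[0,0,-0.45]]' --rot '[[0,0,0],[0,0,0],[0,0,0],[0,0,0],[0,0,0],[0,0,0],[0,0,0],[0,0,0],[0,0,0],[0,0,0]]'

```text
clock: 4.12
tool_pos: [494.1, 252.1, 1.9]
orientation: [0.001, 0.987, 0.159, -0.001]
wrist_force: [0.8, 0.5, 0.7]
opening: 59.7
finger_force: 0.0
```

Emit:
arm_command --gripper '[60,20,20,20,20,20,20,20]' --offset '[[0,0,0],[0,0,0],[0,0,0],[0,0,0],[0,0,0],[0,0,0],[0,0,0],[0,0,0]]' --rot '[[0,0,0],[0,0,0],[0,0,0],[0,0,0],[0,0,0],[0,0,0],[0,0,0],[0,0,0]]' --newtons 20

```text
clock: 4.78
tool_pos: [494.8, 254.1, 3.6]
orientation: [-0.0, 0.987, 0.16, 0.0]
wrist_force: [-1.3, -1.0, 6.4]
opening: 27.9
finger_force: 20.0
```

Emit:
arm_command --gripper '[20,20,20,20,20]' --offset '[[0,0,0.5],[0,0,1],[0,0,1],[0,0,1],[0,0,0.5]]' --rot '[[0,0,0],[0,0,0],[0,0,0],[0,0,0],[0,0,0]]'

```text
clock: 5.2
tool_pos: [495.2, 254.5, 106.5]
orientation: [-0.001, 0.987, 0.16, 0.001]
wrist_force: [0.9, 1.3, -1.6]
opening: 27.7
finger_force: 20.0
```

Emit:
arm_command --gripper '[20,20,20,20,20,20,20,20,20,20]' --offset '[[0.107,-0.9,0],[0.107,-0.9,0],[0.107,-0.9,0],[0.107,-0.9,0],[0.107,-0.9,0],[0.107,-0.9,0],[0.107,-0.9,0],[0.107,-0.9,0],[0.107,-0.9,0],[0.107,-0.9,0]]' --rot '[[0,0,-0.048],[0,0,-0.048],[0,0,-0.048],[0,0,-0.048],[0,0,-0.048],[0,0,-0.048],[0,0,-0.048],[0,0,-0.048],[0,0,-0.048],[0,0,-0.048]]'

```text
clock: 6.03
tool_pos: [521.0, 27.6, 103.7]
orientation: [-0.0, 0.997, -0.081, -0.0]
wrist_force: [0.1, -0.1, -0.7]
opening: 27.5
finger_force: 20.0
```

Emit:
arm_command --gripper '[20,20,20,20]' --offset '[[0,0,-1],[0,0,-0.6],[0,0,0],[0,0,0]]' --rot '[[0,0,0],[0,0,0],[0,0,0],[0,0,0]]'

```text
clock: 6.37
tool_pos: [520.6, 28.8, 63.1]
orientation: [0.0, 0.997, -0.079, -0.001]
wrist_force: [-0.5, -0.1, -0.4]
opening: 27.9
finger_force: 20.0
```

Run:
```python
from h import *
T=cams.capture("top");S=cams.capture("side")
a=T["pixels"][215:365,240:440,::-1];b=S["pixels"][195:325,215:345,::-1]
a=cv2.resize(a,(800,600),interpolation=cv2.INTER_CUBIC)
cv2.imwrite("pics/hov.png",a); cv2.imwrite("pics/hovs.png",cv2.resize(b,(600,600),interpolation=cv2.INTER_CUBIC))
s=sensors.read_state();print(s["tool_pos"],s["orientation"],s["wrist_force"])
```

```text
[521.74460307  29.30323386  64.10605151] [-2.13270135e-04  9.96860729e-01 -7.91731375e-02  5.04779357e-04] [ 1.30055518 -0.73266739 -0.7128377 ]
```

View pics/hov.png

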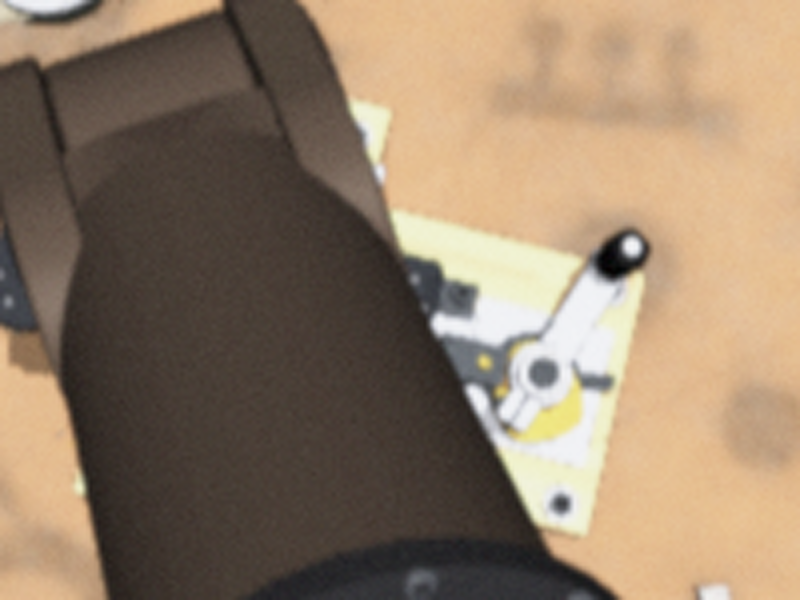

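View pics/hovs.png

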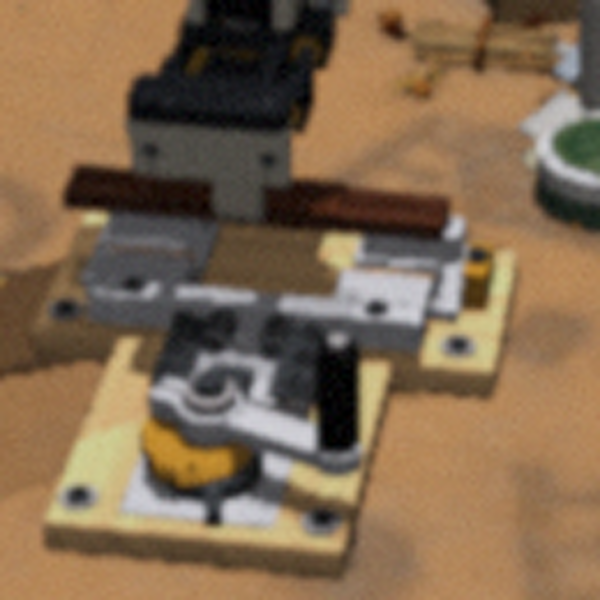

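The arm hides the nest from above. The side view shows the bar held level, its near right corner at crop (446,233) and its left one at (67,206). I'll hold these against the prediction.

Run:
```python
from h import *
S=cams.capture("side");s=sensors.read_state()
ex=np.array([.9872,-.1593,0]);ey=np.array([.1593,.9872,0])
c=s["tool_pos"].copy();print(c)
for z in(58,60,62):
  c[2]=z; print(z,[((proj(S,c+ex*a-ey*14)-[215,195]+.5)*4.615-.5).round() for a in(95,-95)])
```

```text
[521.93115139  29.28639095  64.20635431]
58 [array([439., 244.]), array([ 60., 211.])]
60 [array([439., 240.]), array([ 60., 207.])]
62 [array([439., 237.]), array([ 59., 204.])]
```

Emit:
arm_command --gripper '[20,20,20,20,20,20]' --offset '[[0,0,-0.4],[0,0,-0.2],[0,0,-0.2],[0,0,-0.1],[0,0,-0.1],[0,0,0]]' --rot '[[0,0,0],[0,0,0],[0,0,0],[0,0,0],[0,0,0],[0,0,0]]'

```text
clock: 7.02
tool_pos: [520.9, 28.7, 37.4]
orientation: [0.0, 0.997, -0.079, -0.0]
wrist_force: [0.3, -0.8, -0.9]
opening: 27.9
finger_force: 20.0
```

Emit:
arm_command --gripper '[20,20,20,20]' --offset '[[0,0,-0.1],[0,0,-0.1],[0,0,0],[0,0,0]]' --rot '[[0,0,0],[0,0,0],[0,0,0],[0,0,0]]'

```text
clock: 7.35
tool_pos: [521.2, 28.7, 32.9]
orientation: [0.0, 0.997, -0.08, -0.0]
wrist_force: [-0.3, -0.0, -1.0]
opening: 27.6
finger_force: 20.0
```

Emit:
arm_command --gripper '[20,20,20,20]' --offset '[[0,0,-0.06],[0,0,-0.06],[0,0,0],[0,0,0]]' --rot '[[0,0,0],[0,0,0],[0,0,0],[0,0,0]]'

```text
clock: 7.68
tool_pos: [521.2, 28.7, 29.9]
orientation: [0.0, 0.997, -0.08, -0.0]
wrist_force: [0.1, 0.5, -0.9]
opening: 27.7
finger_force: 20.0
```

Emit:
arm_command --gripper '[20,20,20]' --offset '[[0,0,-0.04],[0,0,0],[0,0,0]]' --rot '[[0,0,0],[0,0,0],[0,0,0]]'

```text
clock: 7.93
tool_pos: [521.3, 28.7, 29.6]
orientation: [0.0, 0.997, -0.08, 0.0]
wrist_force: [-3.5, 0.1, 7.6]
opening: 27.5
finger_force: 20.0
```

On the lands at the expected height. Next I'll slide towards the stop.

Emit:
arm_command --gripper '[20,20,20,20,20,20]' --offset '[[0,0,0.03],[0.08,-0.013,0],[0.08,-0.013,0],[0.08,-0.013,0],[0,0,0],[0,0,0]]' --rot '[[0,0,0],[0,0,0],[0,0,0],[0,0,0],[0,0,0],[0,0,0]]'

```text
clock: 8.43
tool_pos: [527.5, 27.7, 29.6]
orientation: [-0.0, 0.997, -0.08, 0.0]
wrist_force: [-0.8, 0.6, 0.1]
opening: 27.7
finger_force: 20.0
```

Emit:
arm_command --gripper '[20,20,20]' --offset '[[0.06,-0.01,0],[0,0,0],[0,0,0]]' --rot '[[0,0,0],[0,0,0],[0,0,0]]'

```text
clock: 8.68
tool_pos: [528.8, 27.5, 29.7]
orientation: [0.0, 0.997, -0.08, -0.0]
wrist_force: [0.4, 0.2, -0.9]
opening: 27.5
finger_force: 20.0
```

Emit:
arm_command --gripper '[20,20,20]' --offset '[[0.06,-0.01,0],[0,0,0],[0,0,0]]' --rot '[[0,0,0],[0,0,0],[0,0,0]]'

```text
clock: 8.93
tool_pos: [530.3, 27.2, 29.7]
orientation: [0.0, 0.997, -0.08, -0.0]
wrist_force: [-0.9, 0.4, -1.3]
opening: 27.9
finger_force: 20.0
```

Emit:
arm_command --gripper '[20,20,20]' --offset '[[0.06,-0.01,0],[0,0,0],[0,0,0]]' --rot '[[0,0,0],[0,0,0],[0,0,0]]'

```text
clock: 9.18
tool_pos: [530.3, 27.2, 29.6]
orientation: [0.0, 0.997, -0.079, -0.001]
wrist_force: [-6.0, 1.3, 4.4]
opening: 27.6
finger_force: 20.0
```

Emit:
arm_command --gripper '[20,20,20]' --offset '[[0.04,-0.006,0],[0,0,0],[0,0,0]]' --rot '[[0,0,0],[0,0,0],[0,0,0]]'

```text
clock: 9.43
tool_pos: [530.4, 27.2, 29.6]
orientation: [0.0, 0.997, -0.079, -0.002]
wrist_force: [-8.3, 2.2, 7.3]
opening: 27.3
finger_force: 20.0
```

Emit:
arm_command --gripper '[20,20,20]' --offset '[[0.04,-0.006,0],[0,0,0],[0,0,0]]' --rot '[[0,0,0],[0,0,0],[0,0,0]]'

```text
clock: 9.68
tool_pos: [530.4, 27.2, 29.5]
orientation: [0.001, 0.997, -0.079, -0.003]
wrist_force: [-11.2, 1.8, 10.8]
opening: 27.9
finger_force: 20.0
```

The stop is felt at x 530.4. This matches the prediction together with the +3 mm grasp offset. Now I'll release.

Emit:
arm_command --gripper '[20,20,36,36,36,36,36]' --offset '[[-0.07,0.011,0],[0,0,0],[0,0,0],[0,0,0],[0,0,0],[0,0,0],[0,0,0]]' --rot '[[0,0,0],[0,0,0],[0,0,0],[0,0,0],[0,0,0],[0,0,0],[0,0,0]]'

```text
clock: 10.27
tool_pos: [532.4, 26.9, 29.8]
orientation: [-0.0, 0.997, -0.08, 0.0]
wrist_force: [-0.7, -0.1, 0.9]
opening: 35.8
finger_force: 0.0
```

Emit:
arm_command --gripper '[36,36,36,36,36,36,36,36]' --offset '[[0,0,0.2],[0,0,0.5],[0,0,1],[0,0,1],[0,0,1],[0,0,1],[0,0,1],[0,0,0]]' --rot '[[0,0,0],[0,0,0],[0,0,0],[0,0,0],[0,0,0],[0,0,0],[0,0,0],[0,0,0]]'

```text
clock: 10.93
tool_pos: [534.7, 27.7, 177.4]
orientation: [-0.001, 0.997, -0.08, 0.004]
wrist_force: [0.5, -0.1, 0.0]
opening: 35.9
finger_force: 0.0
```

Emit:
arm_command --gripper '[60,60,60,60,60,60,60,60,60,60]' --offset '[[0.154,-0.93,0],[0.154,-0.93,0],[0.154,-0.93,0],[0.154,-0.93,0],[0.154,-0.93,0],[0.154,-0.93,0],[0.154,-0.93,0],[0.154,-0.93,0],[0,0,0],[0,0,0]]' --rot '[[0,0,0],[0,0,0],[0,0,0],[0,0,0],[0,0,0],[0,0,0],[0,0,0],[0,0,0],[0,0,0],[0,0,0]]'

```text
clock: 11.77
tool_pos: [562.5, -160.6, 171.9]
orientation: [0.0, 0.997, -0.081, -0.0]
wrist_force: [0.7, 1.5, -1.0]
opening: 60.2
finger_force: 0.0
```

Run:
```python
from h import *
T=cams.capture("top");S=cams.capture("side")
a=cv2.resize(T["pixels"][215:365,240:410,::-1],None,fx=3,fy=3,interpolation=cv2.INTER_CUBIC)
b=cv2.resize(S["pixels"][200:315,220:320,::-1],None,fx=2.8,fy=3.913,interpolation=cv2.INTER_CUBIC)
cv2.imwrite("pics/p1.png",np.hstack([a,b[:450]]))
s=sensors.read_state();print(s["tool_pos"])
```

```text
[ 562.71008258 -157.9974895   172.1945897 ]
```

View pics/p1.png

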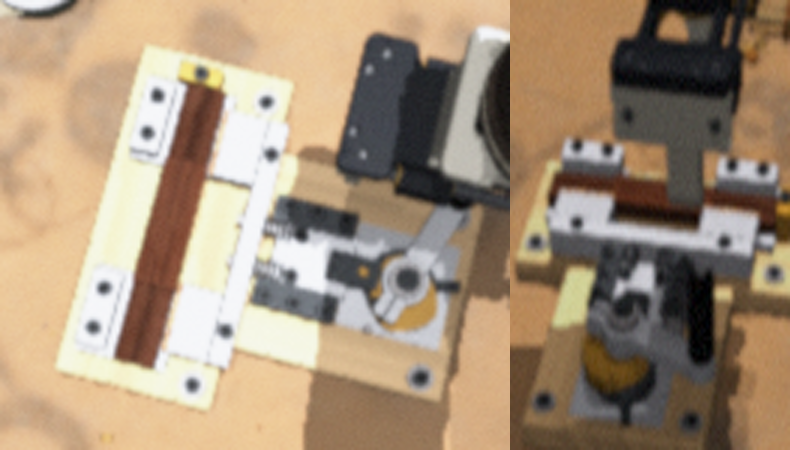

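The blank lies flat in the nest, against the brass stop (left panel, top end at (205,85)) and close to the fence. Next is the handle.

Emit:
arm_command --gripper '[60,60,60,60,60,60]' --offset '[[0.1,0,-0.92],[0,0,-0.92],[0,0,-0.92],[0,0,-0.92],[0,0,0],[0,0,0]]' --rot '[[0,0,0],[0,0,0],[0,0,0],[0,0,0],[0,0,0],[0,0,0]]'

```text
clock: 12.37
tool_pos: [564.6, -157.5, 79.8]
orientation: [-0.0, 0.997, -0.079, -0.001]
wrist_force: [0.0, 0.8, 0.6]
opening: 60.3
finger_force: 0.0
```

Emit:
arm_command --gripper '[10,10,10,10,10,10,10,10]' --offset '[[0,0,0],[0,0,0],[0,0,0],[0,0,0],[0,0,0],[0,0,0],[0,0,0],[0,0,0]]' --rot '[[0,0,0],[0,0,0],[0,0,0],[0,0,0],[0,0,0],[0,0,0],[0,0,0],[0,0,0]]' --newtons 20

```text
clock: 13.03
tool_pos: [565.4, -159.1, 80.4]
orientation: [0.0, 0.997, -0.08, 0.0]
wrist_force: [-0.3, 0.1, 1.8]
opening: 19.4
finger_force: 20.0
```

Run:
```python
import numpy as np
c=np.array([508,-128.8]); th=-.485-np.arange(0,3.31,.1)
P=c+65*np.c_[np.cos(th),np.sin(th)]
D=np.diff(P,axis=0)/25
for i,d in enumerate(D): print(f"{.1*(i+1):.1f} [{d[0]:.2f},{d[1]:.2f},0] P {P[i+1].round(1)} tang[{np.sin(th[i+1]):.2f},{-np.cos(th[i+1]):.2f}]")
```

```text
0.1 [-0.13,-0.22,0] P [ 562.2 -164.7] tang[-0.55,-0.83]
0.2 [-0.15,-0.21,0] P [ 558.3 -169.9] tang[-0.63,-0.77]
0.3 [-0.17,-0.19,0] P [ 554.  -174.7] tang[-0.71,-0.71]
0.4 [-0.19,-0.17,0] P [ 549.2 -179.1] tang[-0.77,-0.63]
0.5 [-0.21,-0.15,0] P [ 543.9 -183. ] tang[-0.83,-0.55]
0.6 [-0.22,-0.13,0] P [ 538.3 -186.3] tang[-0.88,-0.47]
0.7 [-0.24,-0.11,0] P [ 532.5 -189. ] tang[-0.93,-0.38]
0.8 [-0.25,-0.09,0] P [ 526.3 -191.2] tang[-0.96,-0.28]
0.9 [-0.25,-0.06,0] P [ 520.  -192.7] tang[-0.98,-0.18]
1.0 [-0.26,-0.04,0] P [ 513.6 -193.6] tang[-1.00,-0.09]
1.1 [-0.26,-0.01,0] P [ 507.1 -193.8] tang[-1.00,0.01]
1.2 [-0.26,0.02,0] P [ 500.6 -193.4] tang[-0.99,0.11]
1.3 [-0.26,0.04,0] P [ 494.2 -192.3] tang[-0.98,0.21]
1.4 [-0.25,0.07,0] P [ 487.9 -190.6] tang[-0.95,0.31]
1.5 [-0.24,0.09,0] P [ 481.8 -188.3] tang[-0.92,0.40]
1.6 [-0.23,0.12,0] P [ 476.  -185.4] tang[-0.87,0.49]
1.7 [-0.22,0.14,0] P [ 470.5 -181.9] tang[-0.82,0.58]
1.8 [-0.20,0.16,0] P [ 465.4 -177.9] tang[-0.76,0.66]
1.9 [-0.19,0.18,0] P [ 460.7 -173.4] tang[-0.69,0.73]
2.0 [-0.17,0.20,0] P [ 456.5 -168.5] tang[-0.61,0.79]
2.1 [-0.15,0.21,0] P [ 452.8 -163.1] tang[-0.53,0.85]
2.2 [-0.13,0.23,0] P [ 449.7 -157.5] tang[-0.44,0.90]
2.3 [-0.10,0.24,0] P [ 447.1 -151.5] tang[-0.35,0.94]
2.4 [-0.08,0.25,0] P [ 445.1 -145.3] tang[-0.25,0.97]
2.5 [-0.05,0.25,0] P [ 443.8 -138.9] tang[-0.16,0.99]
2.6 [-0.03,0.26,0] P [ 443.1 -132.5] tang[-0.06,1.00]
2.7 [-0.00,0.26,0] P [ 443.1 -126. ] tang[0.04,1.00]
2.8 [0.02,0.26,0] P [ 443.7 -119.5] tang[0.14,0.99]
2.9 [0.05,0.26,0] P [ 444.9 -113.1] tang[0.24,0.97]
3.0 [0.08,0.25,0] P [ 446.8 -106.9] tang[0.34,0.94]
3.1 [0.10,0.24,0] P [ 449.3 -100.9] tang[0.43,0.90]
3.2 [0.12,0.23,0] P [452.4 -95.2] tang[0.52,0.86]
3.3 [0.15,0.22,0] P [456.  -89.8] tang[0.60,0.80]
```

Emit:
arm_command --gripper '[10,10,10,10,10,10,10]' --offset '[[-0.13,-0.22,0],[-0.15,-0.21,0],[-0.17,-0.19,0],[-0.19,-0.17,0],[-0.21,-0.15,0],[0,0,0],[0,0,0]]' --rot '[[0,0,0],[0,0,0],[0,0,0],[0,0,0],[0,0,0],[0,0,0],[0,0,0]]'

```text
clock: 13.62
tool_pos: [543.3, -183.0, 80.4]
orientation: [0.0, 0.997, -0.08, -0.0]
wrist_force: [-1.5, 2.0, 4.1]
opening: 19.3
finger_force: 20.0
```

Emit:
arm_command --gripper '[10,10,10,10,10,10,10]' --offset '[[-0.22,-0.13,0],[-0.24,-0.11,0],[-0.25,-0.09,0],[-0.25,-0.06,0],[-0.26,-0.04,0],[0,0,0],[0,0,0]]' --rot '[[0,0,0],[0,0,0],[0,0,0],[0,0,0],[0,0,0],[0,0,0],[0,0,0]]'

```text
clock: 14.2
tool_pos: [512.8, -193.2, 80.3]
orientation: [-0.0, 0.997, -0.08, -0.0]
wrist_force: [1.1, 5.1, 2.8]
opening: 19.4
finger_force: 20.0
```

Emit:
arm_command --gripper '[10,10,10,10,10,10]' --offset '[[-0.26,0.02,0],[-0.26,0.04,0],[-0.26,0.04,0],[-0.25,0.07,0],[0,0,0],[0,0,0]]' --rot '[[0,0,0],[0,0,0],[0,0,0],[0,0,0],[0,0,0],[0,0,0]]'

```text
clock: 14.7
tool_pos: [488.3, -190.2, 80.4]
orientation: [0.001, 0.997, -0.08, 0.001]
wrist_force: [4.6, -0.8, -0.2]
opening: 19.3
finger_force: 20.0
```

Emit:
arm_command --gripper '[10,10,10,10,10]' --offset '[[-0.24,0.09,0],[-0.23,0.12,0],[-0.22,0.14,0],[0,0,0],[0,0,0]]' --rot '[[0,0,0],[0,0,0],[0,0,0],[0,0,0],[0,0,0]]'

```text
clock: 15.12
tool_pos: [468.4, -179.8, 80.1]
orientation: [0.0, 0.997, -0.079, -0.002]
wrist_force: [-4.9, 3.6, 8.7]
opening: 19.2
finger_force: 20.0
```

The drawing force, about +6 N along the path, shows that the hump has been passed. From here I'll take fine steps.

Emit:
arm_command --gripper '[10,10,10]' --offset '[[-0.1,0.08,0],[0,0,0],[0,0,0]]' --rot '[[0,0,0],[0,0,0],[0,0,0]]'

```text
clock: 15.37
tool_pos: [466.5, -178.2, 80.2]
orientation: [0.0, 0.997, -0.08, -0.001]
wrist_force: [-2.7, 2.4, 7.6]
opening: 19.6
finger_force: 20.0
```

Emit:
arm_command --gripper '[10,10,10]' --offset '[[-0.1,0.08,0],[0,0,0],[0,0,0]]' --rot '[[0,0,0],[0,0,0],[0,0,0]]'

```text
clock: 15.62
tool_pos: [464.7, -176.6, 80.2]
orientation: [0.0, 0.997, -0.08, -0.001]
wrist_force: [-1.9, 0.2, 6.7]
opening: 19.3
finger_force: 20.0
```

Emit:
arm_command --gripper '[10,10,10]' --offset '[[-0.09,0.09,0],[0,0,0],[0,0,0]]' --rot '[[0,0,0],[0,0,0],[0,0,0]]'

```text
clock: 15.87
tool_pos: [462.7, -174.6, 80.2]
orientation: [0.0, 0.997, -0.08, -0.0]
wrist_force: [-1.5, -2.5, 5.7]
opening: 19.1
finger_force: 20.0
```

Emit:
arm_command --gripper '[10,10,10]' --offset '[[-0.09,0.09,0],[0,0,0],[0,0,0]]' --rot '[[0,0,0],[0,0,0],[0,0,0]]'

```text
clock: 16.12
tool_pos: [460.4, -172.2, 80.2]
orientation: [0.0, 0.997, -0.08, -0.0]
wrist_force: [-1.8, -2.2, 5.9]
opening: 19.3
finger_force: 20.0
```

The force along the path is about zero at two successive points, so this is the free dwell. I'll let go and lift.

Emit:
arm_command --gripper '[50,50,50,50,50,50]' --offset '[[0,0,0],[0,0,0],[0,0,0],[0,0,0],[0,0,0],[0,0,0]]' --rot '[[0,0,0],[0,0,0],[0,0,0],[0,0,0],[0,0,0],[0,0,0]]'

```text
clock: 16.62
tool_pos: [461.0, -171.6, 80.1]
orientation: [-0.0, 0.997, -0.079, -0.0]
wrist_force: [0.1, -0.4, 0.0]
opening: 49.4
finger_force: 0.0
```

Emit:
arm_command --gripper '[50,50,50,50,50,50,50,50,50,50]' --offset '[[0,0,0.5],[0,0,1],[0,0,1],[0,0,1],[-0.3,-1,1],[-0.3,-1,0],[-0.3,-1,0],[-0.3,-1,0],[-0.3,-1,0],[0,0,0]]' --rot '[[0,0,0],[0,0,0],[0,0,0],[0,0,0],[0,0,0],[0,0,0],[0,0,0],[0,0,0],[0,0,0],[0,0,0]]'

```text
clock: 17.45
tool_pos: [421.0, -302.4, 192.5]
orientation: [0.001, 0.997, -0.083, -0.001]
wrist_force: [0.3, 0.0, 0.2]
opening: 49.8
finger_force: 0.0
```

Run:
```python
from h import *
T=cams.capture("top");S=cams.capture("side")
a=cv2.resize(T["pixels"][215:365,240:410,::-1],None,fx=3,fy=3,interpolation=cv2.INTER_CUBIC)
b=cv2.resize(S["pixels"][200:315,220:320,::-1],None,fx=2.8,fy=3.913,interpolation=cv2.INTER_CUBIC)
cv2.imwrite("pics/p2.png",np.hstack([a,b[:450]]))
s=sensors.read_state();print(s["tool_pos"])
```

```text
[ 423.02831255 -297.48865126  192.54992194]
```

View pics/p2.png

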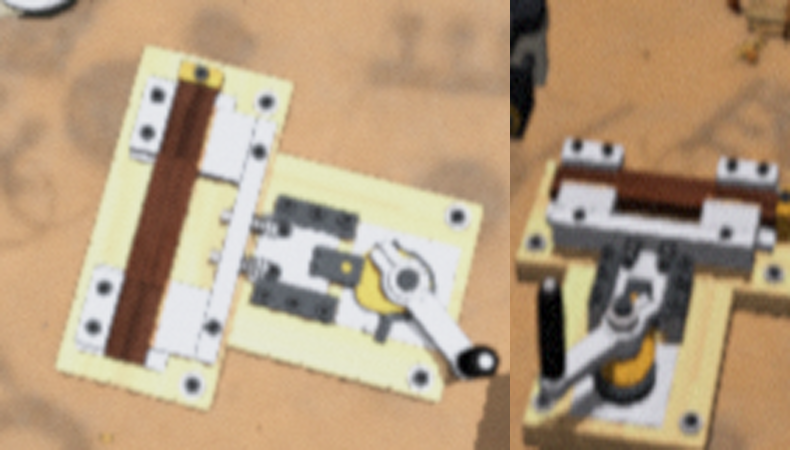

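The blank sits against the fence and the stop with the jaw pads pressed on it. The handle is at crop (478,361). I'll check that it stayed put, then hand in.

Run:
```python
from h import *
T=cams.capture("top")
p=(proj(T,[460.4,-172.2,112])-[240,215]+.5)*3-.5; print(p)
if np.linalg.norm(p-[479,361])<8: print(ticket.hand_in())
```

```text
[484.71678552 362.28783547]
the job is handed in; nothing more can be done
None
```

The job is handed in, but no verdict came back. By camera and force readings the blank is seated against the end stop and fence with the jaw on it. The crank was left in the free dwell and stayed there after release, at about 17.5 s on the clock.

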